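Tighten a lens cell's retaining ring with a pin spanner

ROBOT

A 6-joint arm with a two-finger parallel gripper is mounted at the origin on a cart in front of the work surface, level with it; the furniture and walls round the work are solid. World frame = base frame: x ahead of the robot, y to its left, z up, the work surface at z = 0. Lengths are in m, angles in rad, forces in N, time in s.
With the tool pointing down it reaches from about 0.375 to 0.925 m from the base axis. Payload 5.7 kg.
Tool frame: the origin (TCP) lies midway between the tips of the shut fingers; the grasp point (between the pads) lies 19 mm behind it; z points along the fingers, y is the line along which they close (so a half turn about z gives the same grasp; the last joint's range is limited). The gripper opens to 88 mm and grips with 3 to 60 N. Pads are 20 mm wide; open, the fingers measure 115 mm over their backs; the gripper's body (75 mm by 178 mm) begins 61 mm behind the grasp point.
Start: joints at [1.153, 0.359, 1.51, -0, 1.272, -0.115], TCP at [0.179, 0.573, 0.198] pointing down, gripper open.
Joint ranges: [-2.97, 2.97], [-1.01, 2.36], [0.21, 2.38], [-0.96, 4.11], [0.2, 2.71], [-2.98, 2.98]. Speed limits (rad/s): [2.39, 2.39, 3.14, 3.14, 3.14, 3.14].

INTERFACE

Orientations are given as a unit quaternion [x, y, z, w].
In Python, from bench import move_ptp, servo_line, goto_joints, move_gripper, sleep, inverse_kinematics, capture, PlanningError, close_job, spot_in, silhouettes, current_clock, current_joint_pos, current_qvel, current_joint_torque, current_position, current_orientation, current_force, current_torque, current_finger_gap, current_grip_force gives the robot as it stands. Calls block until the motion is done:
- move_ptp(position, orientation): joint-space move of the TCP to a pose.
- servo_line(position, orientation=None, rate=0.15, contact_N=None): straight line of the TCP; orientation=None keeps the orientation; rate is the mean speed in m/s. With contact_N (N) it stops when the force on the tool has changed by that much, and returns True; else False.
- goto_joints(angles): joint-space move.
- move_gripper(opening): finger opening in m; the grip force is fixed at half the most; returns when the fingers have stopped.
- sleep(seconds).
- inverse_kinematics(position, orientation): joint angles nearest the present ones, or None.
- capture(name): name is "scene" or "top" or "wrist"; returns a dict with "image" (400x640x3 uint8, blue, green, red), "range_z" (400x640 float32, m along the optical axis (not along the pixel's ray), 0 where there is no reading), "intrinsics" (3x3 intrinsics, pixels), "R" (3x3) and "t" (3): a world point X has camera coordinates R X + t. Camera axes: x right, y down, z forward; pixel columns grow to the right and rows downward; lengths in m; the calibration is good to about 2 mm. A picture is of the moment at which its call begins.
A pose or a line that the arm cannot do raises PlanningError and nothing moves.
- close_job(): hands the job in; it is judged then, once.
Trained networks look in the newest picture that a camera, given by its name, has taken for a name from the list of things; names that differ only in an ending like _2 or _b are one class to them, and where a whole thing is asked for, a point or a joint stands for the part that bears it (a point fixed in the world has none). Each returns a list of dicts, best first, with "conf" (0 to 1); they miss things now and then, are a little off and sometimes report something else, mostly with a low value. They report only what shows in the picture. A call takes as long as a camera call.
- spot_in(camera, query): "xy" ([column, row] in pixels, amid what is visible of it).
- silhouettes(camera, query): "region" (400x640 bool, what is visible of it) and "xy" ([column, row] in pixels, amid what is visible of it).
Readings, each from a call of its own:
- current_clock(): time.
- current_joint_pos(): joint angles.
- current_qvel(): joint speeds.
- current_joint_torque(): joint torques, N m.
- current_position(): TCP position.
- current_orientation(): TCP orientation.
- current_force(): force on the tool from outside, world axes, zero at the start.
- current_torque(): the same for the moment, N m.
- current_finger_gap(): finger opening in m.
- current_grip_force(): force on a finger pad.
Only numpy, scipy, OpenCV 4.12 (cv2) and the standard library are available. Lean on these libraries where they do the work, as an engineer would, in place of code of your own. Each camera call takes 0.05 s, during which the arm holds its last target. There are 200 camera calls.

TASK

Tighten the loose retaining ring of the lens cell: take the two-pin spanner out of its rest, feel both of its pins well down into the ring's two holes before you turn the ring at all, then with both pins in turn the ring clockwise (seen from above) until it comes up against its stop, always gently and never touching the glass. Then stand the spanner upright in its rest again, both pins down in the rest's holes, and let go; leave the other things where they are.

Things in the scene. Friction and masses are not known exactly. Their poses are not given: they have to be found in the camera images.
- cell: Lens cell fixed on the worktop: square aluminium base plate 110 x 110 x 10 mm with a round barrel of 84 mm diameter, whose 9 mm wide rim rises to 38 mm round the retaining ring. Origin: middle of its underside; z up, x and y along the plate's sides, yaw -0.3 to 0.3 rad.
- ring_centre (a point): Centre of the retaining ring's flat top face, 41 mm above the cell's origin; axes as the cell's, they do not turn with the ring. Ring: grey steel, outer diameter 63 mm, inner 26 mm, 11 mm thick. Its two holes, 7.5 mm diameter and 11 mm deep, lie 20 mm either side of this centre; feel for them with light pressure: about 5 N of the pins on its face does not turn the ring.
- ring (a joint): Turn of the ring in rad, growing clockwise seen from above (tightening): starts at 0.05 to 0.35, firm stop at 1.30, steady friction 0.3 N m, stays where left. It does not tell where the holes are: their line stands at yaw of the cell + d - joint value, counterclockwise from world x, d a fixed unknown of -0.35 to +0.35 rad that differs from start to start.
- lens: Lens, a clear glass disc of 25 mm diameter in the middle of the ring, its top about 7 mm below the ring's top face; the spanner and the fingers must not touch it. Origin: middle of its underside.
- spanner: Steel pin spanner, 220 g: cross bar 56 x 18 x 12 mm, on its middle a square upright grip 26 x 26 mm from 12 to 64 mm above the bar's underside (cap to 68), below it two 6 mm pins, 20 mm either side of the middle, 9 mm long, the last 2.5 mm coned to 2.4 mm. Origin: middle of the bar's underside; z up, x along the bar. Starts upright in its rest. Either way round fits ring and rest.
- pin_a (a point): End of the spanner's pin at [20, 0, -9] mm in the spanner's frame.
- pin_b (a point): End of the spanner's pin at [-20, 0, -9] mm in the spanner's frame.
- rest_top (a point): Middle of the top of the spanner's rest, a fixed grey block 84 x 44 x 26 mm; two holes of 11 mm diameter, 14 mm deep, 20 mm either side of this point along its x axis. With the spanner in it, the bar lies on the block and the spanner's origin is at this point, up to 2.5 mm off as the holes are wide.
- loupe: Black measuring loupe, 36 mm diameter, 47 mm tall, standing behind the cell; a bystander. Origin under its middle.
- objective_tube: Black objective tube 30 x 64 x 30 mm lying on the worktop; a bystander. Origin under its middle.
- screwdriver: Screwdriver 194 mm long lying along the front of the worktop; a bystander.
- pen_1: Pen 135 mm long lying at the right of the work; a bystander.

How it is judged:
On the way, in this order (a step that is already met when the one before it is completed fails the run):
1. both pins are at least 4 mm down in the ring's holes while the ring has not yet been turned past 0.5 rad (z of each of pin_a, pin_b in the frame of ring_centre below -0.004 m and horizontal distance between spanner and ring_centre below 0.004 m and value of joint ring below 0.5 rad), for 0.2 s.
2. the ring is turned to its stop (beyond 1.24 rad) with both pins still in the holes (value of joint ring above 1.24 rad and z of each of pin_a, pin_b in the frame of ring_centre below -0.002 m and horizontal distance between spanner and ring_centre below 0.004 m), for 0.1 s.
At the end, for the whole second after the job is handed in: The ring is within 0.06 rad of its stop (joint value above 1.24), and the spanner stands released, still and upright (within 0.08 rad) in its rest, both pins down in the holes: bar within 2 mm of the block's top, middle within 5 mm of the rest's (value of joint ring above 1.24 rad and horizontal distance between spanner and rest_top below 0.005 m and z of spanner in the frame of rest_top below 0.002 m and angle between the x axis of spanner and the x axis of rest_top, either way round below 0.2 rad and angle between spanner's own z axis and vertical below 0.08 rad and linear speed of spanner below 0.02 m/s); the robot touches nothing.
It fails at once if the ring turned on past 0.5 rad while a pin is out of its hole (value of joint ring above 0.5 rad and velocity of joint ring above 0.15 rad/s and z of any of pin_a, pin_b in the frame of ring_centre above 0 m).
It fails at once if the spanner pressed or forced against the ring or cell with more than 80 N in all (contact force between spanner and cell above 80 N).
It fails at once if the glass touched (contact force between any of spanner, the arm, the fingers and lens above 0.5 N).
It fails at once if a bystander moved by more than 20 mm (distance of any of loupe, objective_tube, screwdriver, pen_1 from where it was at the start of the episode above 0.02 m).
It also fails if it takes over 72 s, if anything falls off the work surface, if the arm or the gripper's body presses on something with over 40 N, if the wrist force passes 120 N, or if a joint passes its speed limit or range.

## Working session

There is one attempt and no reset: what is moved stays moved. The work goes in short steps, each a Python script; the robot and the scene stay as the last script left them, time stands still between calls to the robot, and variables do not carry over. Pictures are saved under pics/ and viewed, at most 10 in all, crops included, and the job is handed in when it is done.

```bash
mkdir -p pics; ls
cat > h.py <<'E'
import numpy as np, cv2
from bench import *
from scipy.spatial.transform import Rotation as Ro
def cloud(c):
    K,R,t=c["intrinsics"],np.array(c["R"]),np.array(c["t"]); z=c["range_z"]
    v,u=np.mgrid[0:400,0:640]
    P=np.stack([(u-K[0][2])/K[0][0]*z,(v-K[1][2])/K[1][1]*z,z],-1)
    return (P-t)@R   # R^T (P-t)
def onplane(c,uv,z0):
    K,R,t=np.array(c["intrinsics"]),np.array(c["R"]),np.array(c["t"])
    uv=np.atleast_2d(uv).astype(float)
    d=np.c_[(uv-[K[0,2],K[1,2]])/[K[0,0],K[1,1]],np.ones(len(uv))]@R
    o=-R.T@t
    return o+d*((z0-o[2])/d[:,2])[:,None]
def down(yaw):  # tool z down, tool y at angle yaw from world x
    y=np.array([np.cos(yaw),np.sin(yaw),0]);z=np.array([0,0,-1.]);x=np.cross(y,z)
    return Ro.from_matrix(np.c_[x,y,z]).as_quat()
E
python3 - <<'E'
from h import *
ims=[]
for n in ["scene","top"]:
    c=capture(n); cv2.imwrite(f"pics/{n}0.png",c["image"]); P=cloud(c)
    print(n,"cam at",-np.array(c["R"]).T@c["t"])
    for q in ["cell","ring","lens","spanner","rest_top","loupe","objective_tube","screwdriver","pen_1"]:
        try:
            for s in silhouettes(n,q)[:2]:
                m=s["region"]&(c["range_z"]>0)
                print(q,round(s["conf"],2),np.round(s["xy"]),m.sum(),np.round(np.median(P[m],0),3),"max z",np.round(np.percentile(P[m][:,2],98),3))
        except Exception as e: print(q,e)
print(current_clock(),current_position(),current_orientation(),down(0))
E
```

```text
pics
scene cam at [ 0.18750104 -0.42646468  0.6309513 ]
cell 0.56 [317. 236.] 2461 [ 0.489 -0.015  0.024] max z 0.041
ring 0.83 [316. 217.] 600 [0.5   0.002 0.039] max z 0.042
lens 0.49 [291. 158.] 430 [0.546 0.177 0.062] max z 0.093
lens 0.45 [320. 225.] 47 [0.504 0.004 0.032] max z 0.034
spanner 0.93 [295. 158.] 442 [0.547 0.177 0.062] max z 0.093
spanner 0.24 [302. 319.] 682 [ 0.372 -0.141  0.013] max z 0.016
rest_top 0.81 [292. 175.] 614 [0.536 0.172 0.02 ] max z 0.027
loupe 0.72 [384. 181.] 358 [0.696 0.018 0.037] max z 0.046
objective_tube 0.74 [334. 146.] 273 [0.697 0.21  0.02 ] max z 0.029
screwdriver 0.8 [200. 182.] 420 [0.362 0.257 0.018] max z 0.025
pen_1 0.62 [293. 157.] 421 [0.546 0.177 0.062] max z 0.093
top cam at [0.3457154  0.03392215 0.93384766]
cell 0.81 [353. 239.] 2777 [0.498 0.004 0.028] max z 0.042
ring 0.88 [350. 238.] 605 [0.501 0.003 0.04 ] max z 0.043
ring 0.45 [265. 195.] 340 [0.546 0.181 0.086] max z 0.095
lens 0.5 [355. 232.] 109 [0.503 0.003 0.032] max z 0.035
spanner 0.69 [266. 196.] 374 [0.546 0.181 0.084] max z 0.095
rest_top 0.98 [274. 210.] 520 [0.535 0.178 0.025] max z 0.029
loupe 0.62 [357. 137.] 352 [0.699 0.025 0.043] max z 0.048
objective_tube 0.55 [268. 128.] 416 [0.7   0.213 0.025] max z 0.032
screwdriver 0.95 [207. 283.] 606 [0.364 0.271 0.021] max z 0.027
pen_1 0.56 [416. 310.] 490 [ 0.371 -0.137  0.013] max z 0.017
1.0 [0.17890772 0.5726688  0.19842322] [ 1.50814389e-01  9.88562096e-01 -4.89941074e-05 -8.26430350e-06] [0.70710678 0.70710678 0.         0.        ]
```

Run:
```python
from h import *
for i,(p) in enumerate([[0.545,0.18,0.26],[0.50,0.004,0.26]]):
    move_ptp(p,down(0 if i else 0)); sleep(0.3)
    c=capture("wrist"); cv2.imwrite(f"pics/w{i}.png",c["image"]); P=cloud(c)
    np.save(f"w{i}.npy",np.array([c],dtype=object),allow_pickle=True)
    print("cam",-np.array(c["R"]).T@c["t"],current_joint_pos(),current_force())
    for q in ["cell","ring","lens","spanner","rest_top"]:
        for s in silhouettes("wrist",q)[:2]:
            m=s["region"]&(c["range_z"]>0)
            print(q,round(s["conf"],2),np.round(s["xy"]),m.sum(),np.round(np.median(P[m],0),4),"max z",np.round(np.percentile(P[m][:,2],98),3))
cv2.imwrite("pics/both.png",np.vstack([cv2.imread(f"pics/w{i}.png")[::1] for i in (0,1)])[:, :] if 0 else cv2.resize(np.hstack([cv2.imread(f"pics/w{i}.png") for i in (0,1)]),(800,250)))
print(current_clock())
```

```text
cam [0.5448737  0.24953934 0.44683968] [1.99380417e-01 2.71833661e-01 1.48301662e+00 2.27335538e-05
 1.38681836e+00 1.98626000e-01] [ 0.53543347 -0.95102405 -0.65670613]
cell 0.57 [293. 273.] 2782 [0.5064 0.0328 0.0156] max z 0.043
ring 0.6 [293. 282.] 501 [0.5052 0.0217 0.0417] max z 0.043
spanner 0.59 [328. 175.] 833 [0.5562 0.189  0.0895] max z 0.096
rest_top 0.55 [318. 165.] 1215 [0.5499 0.1927 0.0268] max z 0.029
cam [0.50034378 0.07400888 0.44680677] [-1.28555951e-01  1.59453047e-01  1.63207145e+00  1.27280149e-04
  1.35020842e+00 -1.30028955e-01] [ 0.06474519 -0.24598419 -0.00638199]
cell 0.8 [319. 171.] 5782 [0.5042 0.0081 0.0318] max z 0.043
ring 0.61 [322. 168.] 1447 [0.5042 0.0033 0.0418] max z 0.044
ring 0.45 [258. 266.] 386 [ 0.4095 -0.1419  0.0147] max z 0.018
lens 0.47 [322. 174.] 222 [0.5042 0.0022 0.0342] max z 0.036
spanner 0.94 [365.  21.] 1316 [0.55   0.1792 0.0863] max z 0.096
rest_top 0.68 [351.  39.] 1812 [0.5445 0.1768 0.0266] max z 0.03
4.9083
```

View pics/w1.png

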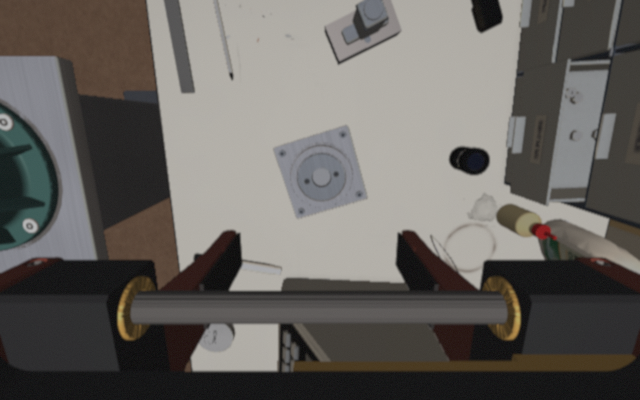

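View pics/w0.png

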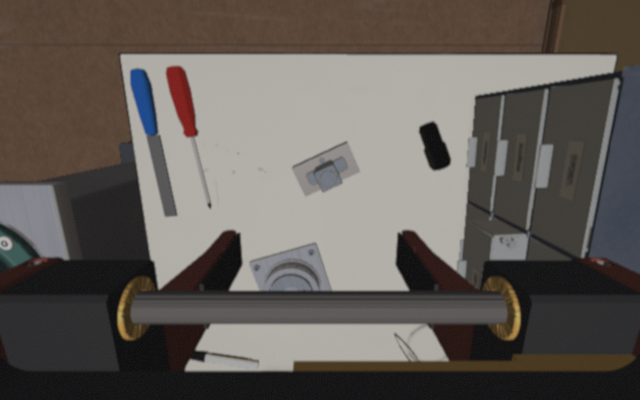

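Run:
```python
from h import *
def edges(P,m,tag):
    xy=P[m][:,:2].astype(np.float32); r=cv2.minAreaRect(xy); a=np.radians(r[2])
    print(tag,"n",m.sum(),"c",np.round(r[0],4),"size",np.round(r[1],4),"ang mod90",round((a+np.pi/4)%(np.pi/2)-np.pi/4,3))
for i,p in enumerate([[0.503,-0.064,0.13],[0.548,0.11,0.19]]):
    move_ptp(p,down(0)); sleep(0.4)
    c=capture("wrist"); cv2.imwrite(f"pics/x{i}.png",c["image"]); P=cloud(c)
    np.save(f"x{i}.npy",np.array([c],dtype=object),allow_pickle=True)
    print(current_position(), "cam",-np.array(c["R"]).T@c["t"],"K",c["intrinsics"][0][0])
    c0=np.array([[0.503,0.004],[0.546,0.181]][i]); near=np.linalg.norm(P[...,:2]-c0,axis=-1)<0.09
    z=P[...,2]
    if i==0:
        edges(P,near&(z>0.006)&(z<0.014),"plate")
        m=near&(z>0.039)&(z<0.0445); 
        e=cv2.fitEllipse(cv2.convexHull(np.argwhere(m)[:,::-1].astype(np.float32))); print("ring ellipse px",e, onplane(c,e[0],.041))
        edges(P,m,"ringtop")
    else:
        edges(P,near&(z>0.0225)&(z<0.031),"rest")
        edges(P,near&(z>0.0345)&(z<0.041),"bar")
        edges(P,near&(z>0.090)&(z<0.099),"grip")
    u,v=np.int32(np.array(c["intrinsics"])@(np.array(c["R"])@np.r_[c0,0.04]+c["t"])@np.diag([1,1,1]))[:2] if 0 else (320,200)
    q=np.array(c["intrinsics"])@(np.array(c["R"])@np.r_[c0,0.04]+c["t"]); u,v=int(q[0]/q[2]),int(q[1]/q[2]); print("px",u,v)
    cr=c["image"][max(0,v-65):v+65,u-80:u+80]; cv2.imwrite(f"pics/xc{i}.png",cv2.resize(cr,None,fx=5,fy=5 if cr.shape[0]<=120 else 4.6,interpolation=cv2.INTER_CUBIC))
print(current_clock())
```

```text
[ 0.50337604 -0.0637879   0.13058205] cam [0.50334564 0.00535996 0.31766926] K 307.61233188420135
plate n 5531 c [0.5041 0.0024] size [0.1103 0.1102] ang mod90 0.295
ring ellipse px ((318.62493896484375, 123.64534759521484), (92.92626953125, 96.16414642333984), 172.9867401123047) [[0.50409605 0.00394855 0.041     ]]
ringtop n 4223 c [0.5038 0.0025] size [0.0811 0.0807] ang mod90 -0.777
px 317 123
[0.5479286  0.10940636 0.18986319] cam [0.54816742 0.17825244 0.37666725] K 307.61233188420135
rest n 1923 c [0.555  0.1859] size [0.0841 0.044 ] ang mod90 0.432
bar n 401 c [0.5561 0.1854] size [0.0559 0.0177] ang mod90 0.45
grip n 666 c [0.556  0.1854] size [0.0246 0.0244] ang mod90 0.446
px 316 119
7.2333
```

View pics/xc0.png

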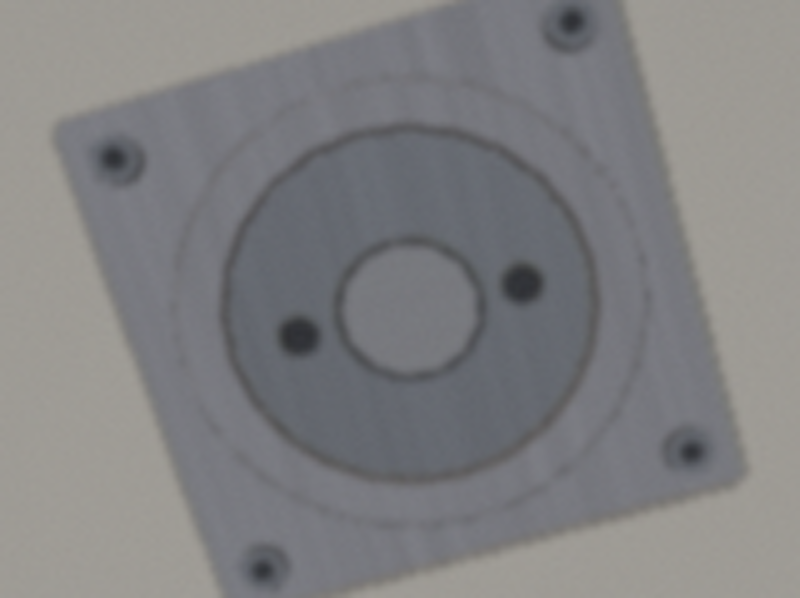

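View pics/xc1.png

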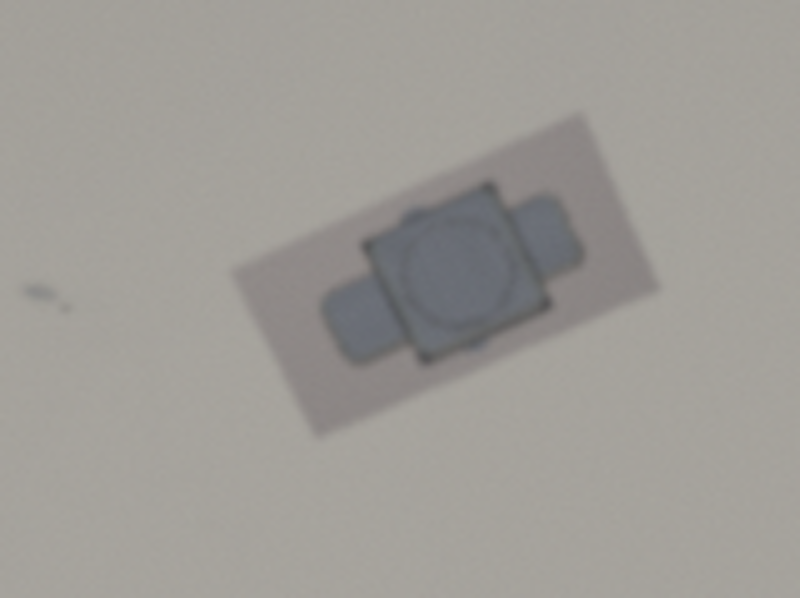

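Run:
```python
from h import *
c=np.load("x0.npy",allow_pickle=True)[0]; g=cv2.cvtColor(c["image"],cv2.COLOR_BGR2GRAY).astype(float)
H=[]
for u,v in [(237+298/5-.4,58+336/4.6-.4),(237+522/5-.4,58+284/4.6-.4)]:
    vv,uu=np.mgrid[int(v)-6:int(v)+8,int(u)-6:int(u)+8]; w=np.clip(95-g[vv,uu],0,None)*(np.hypot(uu-u,vv-v)<5.5)
    print(g[vv,uu].min(),np.median(g[vv,uu])); H.append([(w*uu).sum()/w.sum(),(w*vv).sum()/w.sum()])
X=onplane(c,H,.041); d=X[1]-X[0]; mid=X.mean(0); yaw=np.arctan2(d[1],d[0])
print(H,X,np.linalg.norm(d),mid,yaw); np.save("ring.npy",[*mid[:2],yaw])
s,ys=np.array([.556,.1854]),.447
move_ptp([*s,.16],down(ys)); servo_line([*s,.044],rate=.1); sleep(.3)
print("pre",current_position(),current_force())
move_gripper(0.015); sleep(.3)
print("gap",current_finger_gap(),current_grip_force(),current_force(),current_position(),current_orientation())
np.save("rest.npy",[*s,.044,ys])
f0=np.array(current_force())
servo_line([*s,.06],rate=.05); print("lift16",current_force()-f0,current_finger_gap())
servo_line([*s,.13],rate=.1); sleep(.3); print(current_force()-f0,current_torque(),current_position(),current_clock())
c=capture("scene"); cv2.imwrite("pics/s1.png",cv2.resize(c["image"][90:250,200:460],(780,480),interpolation=cv2.INTER_CUBIC))
```

```text
48.0 100.0
50.0 101.5
[[np.float64(296.3200582807188), np.float64(130.6653715395823)], [np.float64(341.0197433366239), np.float64(119.22852912142152)]] [[ 0.48456821 -0.0020149   0.041     ]
 [ 0.52353147  0.00767173  0.041     ]] 0.040149294744385104 [0.50404984 0.00282841 0.041     ] 0.24366959134013047
pre [0.5562399  0.18547147 0.04434238] [-0.78980791 -0.27543859  0.55201095]
gap 0.02573981953778496 29.999541342258453 [ 0.39801704 -0.28323694 -0.68836058] [0.55598024 0.18539708 0.0439895 ] [ 5.32772524e-01  8.46258493e-01 -1.02909138e-05 -3.92264190e-06]
lift16 [-0.13390006  0.28038678 -1.48013713] 0.025722593210418403
[ 0.03874914  0.61103271 -1.73950039] [-0.03311346  0.03024895  0.10139359] [0.55566174 0.18533114 0.12943839] 12.1583
```

View pics/s1.png

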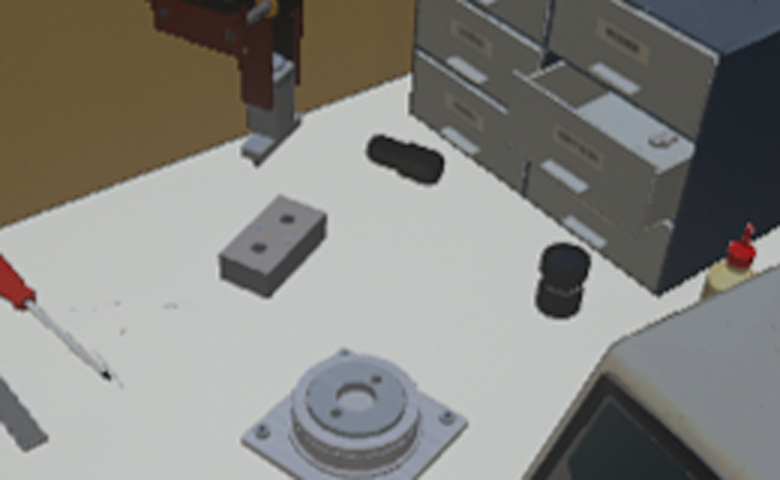

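Run:
```python
from h import *
x,y,yw=np.load("ring.npy"); 
move_ptp([x,y,.11],down(yw)); servo_line([x,y,.076],rate=.05); sleep(.3)
print(current_position(),current_force(),current_torque())
offs=[(0,0,0)]+[(0,0,a) for a in(.06,-.06)]+[(r*np.cos(a),r*np.sin(a),b) for r in(.0012,.0022) for a in yw+np.arange(6)*np.pi/3 for b in(0,)]
for dx,dy,da in offs:
    servo_line([x+dx,y+dy,.0715],down(yw+da),rate=.03); sleep(.15); f0=np.array(current_force())
    hit=servo_line([x+dx,y+dy,.0605],down(yw+da),rate=.008,contact_N=5)
    p=current_position(); print(np.round([dx,dy,da],4),hit,np.round(p,4),np.round(current_force()-f0,2),np.round(current_torque(),3))
    if p[2]<.0635: break
    if current_clock()>28: break
print(current_clock(),current_finger_gap())
```

```text
[0.50428229 0.0027824  0.07628111] [ 0.43061539  0.04432547 -2.83531214] [-0.05495283  0.01444113  0.01512781]
[0 0 0] False [0.5041 0.0028 0.0605] [-1.01  0.69 -0.06] [-0.023  0.008  0.057]
16.1 0.025574184885180276
```

Run:
```python
from h import *
x,y,yw=np.load("ring.npy")
f0=np.array(current_force()); hit=servo_line([x,y,.054],rate=.008,contact_N=5); zb=current_position()[2]
print("bottom",hit,zb,current_force()-f0)
assert hit and zb<.063
z=zb+.001; servo_line([x,y,z],rate=.02); sleep(.3); f0=np.array(current_force()); t0=np.array(current_torque())
a=0; t=current_clock()
while a<1.4:
    a+=.1 if a<.85 else .04
    servo_line([x,y,z],down(yw-a),rate=.05); sleep(.1)
    dT=np.array(current_torque())-t0; dF=np.array(current_force())-f0
    print(round(a,2),np.round(dF,1),np.round(dT,2),np.round(current_position(),4),round(current_clock()-t,2),flush=True)
    if abs(dT[2])>.75 or np.linalg.norm(dF)>25: break
    if current_clock()>45: break
np.save("a.npy",a); print(current_clock(),current_finger_gap(),current_joint_pos())
```

```text
bottom True 0.05890122899602033 [1.07366528 0.64686446 9.3226982 ]
0.1 [-2.  -3.8 -0.7] [-0.66  0.19  0.1 ] [0.5039 0.0025 0.0598] 0.35
0.2 [-2.2 -4.8 -1.5] [-0.79  0.29  0.01] [0.5038 0.0026 0.0598] 0.7
0.3 [-1.3 -5.5 -1.3] [-1.13  0.44  0.08] [0.5038 0.0027 0.0598] 1.05
0.4 [-1.4 -4.7 -0.4] [-1.08  0.48  0.04] [0.5037 0.0027 0.0598] 1.4
0.5 [-2.  -5.3 -0.7] [-1.05  0.53  0.07] [0.5037 0.0027 0.0598] 1.75
0.6 [-2.4 -5.5 -0.6] [-1.03  0.53  0.02] [0.5036 0.0027 0.0598] 2.1
0.7 [-2.1 -4.3 -0.3] [-0.94  0.55  0.1 ] [0.5035 0.0027 0.0598] 2.45
0.8 [-1.8 -6.3  0. ] [-1.03  0.63  0.05] [0.5034 0.0028 0.0598] 2.8
0.9 [-2.1 -4.9 -0.9] [-0.97  0.65  0.08] [0.5034 0.0028 0.0598] 3.15
0.94 [-2.5 -4.4  0.6] [-1.    0.67  0.19] [0.5033 0.0028 0.0598] 3.5
0.98 [-2.5 -4.7 -0.1] [-1.    0.7   0.18] [0.5033 0.0028 0.0598] 3.85
1.02 [-3.3 -5.2  0.8] [-0.99  0.74  0.13] [0.5033 0.0028 0.0598] 4.2
1.06 [-3.7 -4.9 -0.7] [-0.98  0.75  0.07] [0.5033 0.0028 0.0598] 4.55
1.1 [-3.3 -4.4  0.3] [-0.93  0.74  0.14] [0.5033 0.0029 0.0598] 4.9
1.14 [-3.8 -5.   0.3] [-0.91  0.73  0.14] [0.5033 0.0029 0.0598] 5.25
1.18 [-1.6 -4.3  0.4] [-0.88  0.8   0.16] [0.5032 0.0029 0.0597] 5.6
1.22 [-3.6 -4.4  0.4] [-0.83  0.88  0.51] [0.5033 0.0029 0.0598] 5.95
1.26 [-3.2 -2.3 -0.3] [-0.38  0.79  0.84] [0.5038 0.0031 0.0598] 6.3
23.3583 0.02624336527948008 [-1.31256406e-01  4.00350379e-01  1.86568462e+00  2.97008173e-04
  8.76048249e-01  8.82788038e-01]
```

Run:
```python
from h import *
o=[]
for n,(u,v) in [("scene",(316,215)),("top",(350,235))]:
    c=capture(n); o.append(cv2.resize(c["image"][v-50:v+50,u-50:u+50],(400,400),interpolation=cv2.INTER_CUBIC))
    P=cloud(c); x,y,yw=np.load("ring.npy"); m=(np.hypot(P[...,0]-x,P[...,1]-y)<.04)&(P[...,2]>.049)&(P[...,2]<.0565)
    print(n,m.sum(), [np.round(k,4) for k in cv2.minAreaRect(P[m][:,:2].astype(np.float32))], "expected yaw",yw-1.22)
cv2.imwrite("pics/t1.png",np.hstack(o))
```

```text
scene 120 [array([0.5014, 0.002 ]), array([0.022 , 0.0549]), np.float64(39.3552)] expected yaw -0.9763304086598695
top 0 [array([0., 0.]), array([0., 0.]), np.float64(0.0)] expected yaw -0.9763304086598695
```

View pics/t1.png

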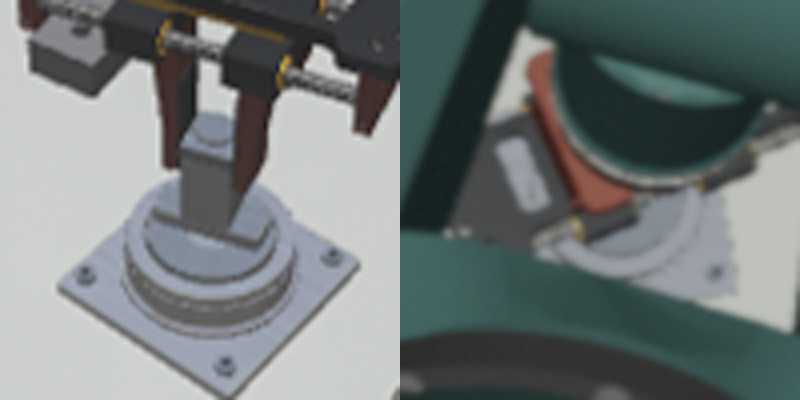

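Run:
```python
from h import *
x,y,yw=np.load("ring.npy"); a=float(np.load("a.npy")); z=current_position()[2]
for b in (.03,.05,.07):
    servo_line([x,y,z],down(yw-a+b),rate=.05); sleep(.1); T=current_torque()[2]; print(b,round(T,2),np.round(current_force(),1))
    if T<.15: break
ya=yw-a+b
servo_line([x,y,.085],rate=.03); sleep(.1); print(np.round(current_force(),1),current_finger_gap()); servo_line([x,y,.14],rate=.1)
move_ptp([x,y-.07,.17],down(0)); sleep(.3)
c=capture("wrist"); q=np.array(c["intrinsics"])@(np.array(c["R"])@[x,y,.041]+c["t"]); u,v=int(q[0]/q[2]),int(q[1]/q[2]); print(u,v)
cv2.imwrite("pics/r2.png",cv2.resize(c["image"][v-60:v+60,u-80:u+80],None,fx=5,fy=5,interpolation=cv2.INTER_CUBIC)); np.save("r2.npy",np.array([c],dtype=object),allow_pickle=True)
g=cv2.cvtColor(c["image"],cv2.COLOR_BGR2GRAY); vv,uu=np.mgrid[0:400,0:640]; X=onplane(c,np.c_[uu.ravel(),vv.ravel()],.041).reshape(400,640,3)
r=np.hypot(X[...,0]-x,X[...,1]-y); w=np.clip(80.-g,0,None)*(r>.0155)&1 if 0 else np.clip(80.-g,0,None)*((r>.0155)&(r<.0255))
th=np.arctan2(X[...,1]-y,X[...,0]-x); yn=np.angle((w*np.exp(2j*th)).sum())/2; print("ring yaw",yn,"turned",(yw-yn),current_clock())
```

```text
0.03 0.49 [-3.  -0.4 -3. ]
0.05 0.14 [-4.5  0.4 -1.8]
[-0.3  0.4 -2.6] 0.02577921662803687
318 121
ring yaw -0.9064951249540395 turned 1.15016471629417 27.325
```

View pics/r2.png

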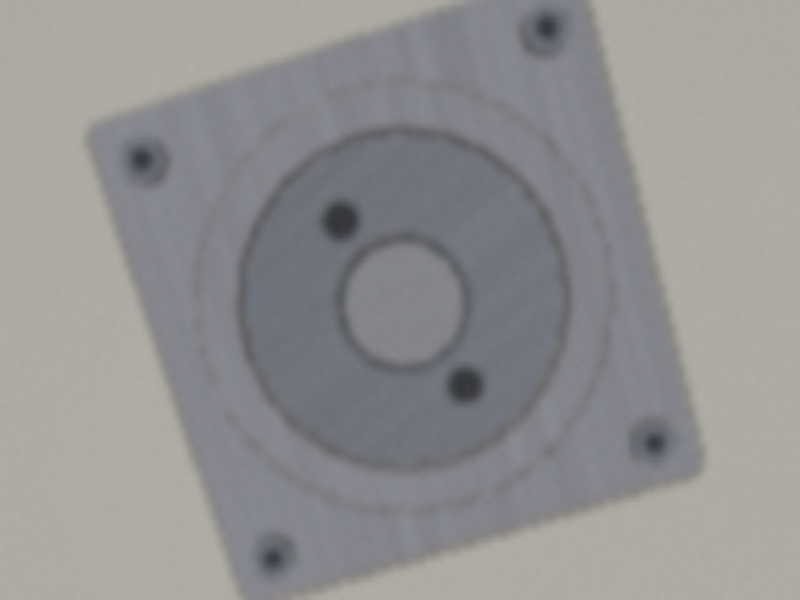

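Ring is at its stop: the holes are now at (341,220) and (465,385), a turn of about 1.16 rad, and that is where the torque jumped. Returning the spanner to its rest.

Run:
```python
from h import *
X,Y,Z,ys=np.load("rest.npy")
move_ptp([X,Y,.12],down(ys)); servo_line([X,Y,.062],rate=.05); sleep(.3)
offs=[(0,0)]+[(r*np.cos(a),r*np.sin(a)) for r in(.0015,.003) for a in ys+np.arange(4)*np.pi/2]
for dx,dy in offs:
    servo_line([X+dx,Y+dy,.057],rate=.03); sleep(.15); f0=np.array(current_force())
    hit=servo_line([X+dx,Y+dy,.0425],rate=.01,contact_N=4); p=current_position()
    print(np.round([dx,dy],4),hit,np.round(p,4),np.round(current_force()-f0,1),current_clock(),flush=True)
    if p[2]<.0465: break
    if current_clock()>50: break
print(current_finger_gap())
```

```text
[0 0] True [0.556  0.1854 0.044 ] [ 0.1 -0.1  8.7] 31.6
0.025873234995657655
```

Run:
```python
from h import *
X,Y,Z,ys=np.load("rest.npy")
move_gripper(.07); sleep(.3); p=current_position()
servo_line([p[0],p[1],.15],rate=.08)
move_ptp([.548,.11,.19],down(0)); sleep(.4)
c=capture("wrist"); P=cloud(c); z=P[...,2]; near=np.linalg.norm(P[...,:2]-[X,Y],axis=-1)<.09
for t,a,b in [("rest",.0225,.031),("bar",.0345,.041),("cap",.09,.099)]:
    m=near&(z>a)&(z<b); print(t,m.sum(),cv2.minAreaRect(P[m][:,:2].astype(np.float32)),np.median(z[m]))
cv2.imwrite("pics/f.png",c["image"][0:300]); s=capture("scene"); cv2.imwrite("pics/f2.png",cv2.resize(s["image"][90:290,150:450],(780,520)))
print(current_clock())
```

```text
rest 1917 ((0.5549814105033875, 0.18592241406440735), (0.08419270068407059, 0.0441141203045845), 24.946672439575195) 0.026800925774384254
bar 400 ((0.5561084747314453, 0.18513551354408264), (0.05608128383755684, 0.017781466245651245), 26.31083106994629) 0.03853005320433428
cap 685 ((0.5559307336807251, 0.18540477752685547), (0.024810785427689552, 0.02483936958014965), 25.995464324951172) 0.09379167817227499
35.1583
```

View pics/f2.png

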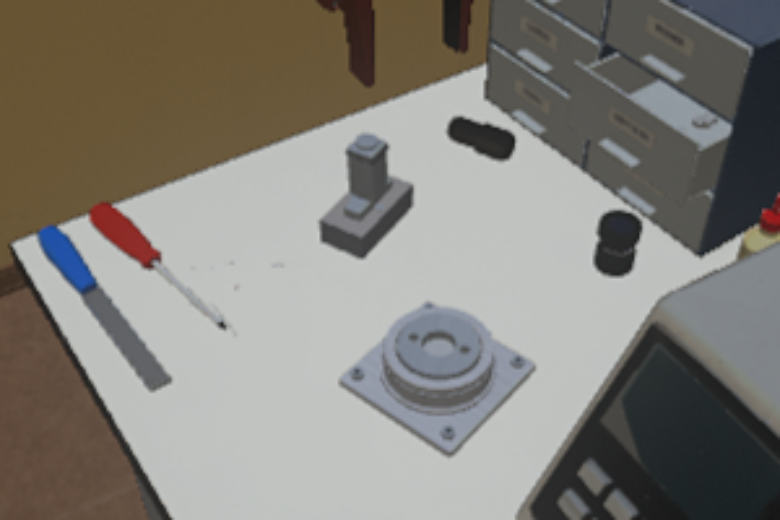

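The spanner stands upright and seated in its rest at (367,195), about 1 mm off centre, and the gripper is clear.

```bash
python3 -c "
from bench import *
print(close_job())"
```

```text
the job is handed in; nothing more can be done
None
```

The job is handed in: the ring was turned clockwise about 1.16 rad until the torque rose sharply at its stop, and the spanner is released upright in its rest about 1 mm off centre, after about 35 s of the 72 s allowed; no verdict came back.

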